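# Aim the swivel kettle and flip its spout open

### The arm

A 6-joint arm with a two-finger parallel gripper is mounted at the origin on the work surface. World frame = base frame: x ahead of the robot, y to its left, z up, the work surface at z = 0. Lengths are in mm, angles in rad, forces in N, time in s.
With the tool pointing down it reaches from about 300 to 875 mm from the base axis. Payload 4.2 kg.
Tool frame: the origin (TCP) lies midway between the tips of the shut fingers; the grasp point (between the pads) lies behind it (manip.pinch_z is the z of the grasp point in the tool frame, in mm); z points along the fingers, y is the line along which they close (so a half turn about z gives the same grasp; the last joint's range is limited). The gripper opens to 85 mm and grips with 20 to 120 N. Pads are 22 mm wide; open, the fingers measure 114 mm over their backs; the gripper's body (76 mm by 85 mm) begins 54 mm behind the grasp point. The pads swing forward as they close: fully open they stand 13 mm farther back than shut.
Start: joints at [1.223, 0.32, 1.565, -0, 1.257, -0.02], TCP at [185.13, 544.397, 231.338] pointing down, gripper open.
Joint ranges: [-3.11, 3.11], [-0.84, 2.01], [0.21, 2.61], [-1.34, 4.49], [0.05, 2.63], [-2.56, 2.56]. Speed limits (rad/s): [2.57, 2.57, 3.14, 3.14, 3.14, 3.14].

### API

Orientations are given as [roll, pitch, yaw] about the fixed x, y, z axes, in that order (R = Rz(yaw) Ry(pitch) Rx(roll)).
In Python, from rig import monitor, imaging, manip gives the robot as it stands.
- The arm moves only by the tool servo_tool, never from a script. Its argument "rows" is a list of rows, each an object of numbers: "x", "y", "z": the shift along the world's x, y, z in cm; "roll": the turn about the world's z in rad. A call has 1 to 20 rows; each row is the pose to reach, as a shift and turn from the pose commanded when the call began; what a row does not reach only later rows make up. A row lasts 1/10 s, in which the tool goes at most 50 mm and 8.59 degrees, less where a joint would pass 70% of its speed; a pose out of reach is approached as far as the arm can. A call with a gripper value outside its range is refused whole. "jaw" is the finger opening in cm, from 0 to 8.54, set as the call begins (left out, the last holds). The fingers move at their own pace and stop on an object; "force" is the grip in N (left out, the last holds). Time passes only in rows, so rows that repeat a pose let the fingers close. It gives the time, the measured TCP pose, the force, the opening and the grip force at its end, in the units of the state.
- monitor.read_state(): the state, without advancing time (a new reading comes with each control period).
- imaging.grab_frame(name): name is "scene" or "top"; returns a dict with "pixels" (480x640x3 uint8, blue, green, red), "fx", "fy", "cx", "cy" (pixels), "k1" (the pictures are not rectified: a ray, as slopes to the right and down, at radius r is drawn at 1 + k1 r^2 times it, then the intrinsics apply), "position" and "rotation" of the camera in the world. Camera axes: x right, y down, z forward; pixel columns grow to the right and rows downward; lengths in mm; the calibration is good to about 2 mm. A picture is of the moment at which its call begins. There is no depth.
- manip.close_job(): hands the job in; it is judged then, once.
The state is a dict: "time": time; "qpos": joint angles; "joint_velocities": joint speeds; "joint_torque": joint torques, N m; "tool_pos": TCP position; "eef_rot": TCP orientation; "wrist_force": force on the tool from outside, world axes, zero at the start; "wrist_torque": the same for the moment, N m; "opening": finger opening in mm; "grasp_force": force on a finger pad.
Only numpy, scipy, OpenCV 4.12 (cv2) and the standard library are available. Lean on these libraries where they do the work, as an engineer would, in place of code of your own. Each camera call takes 0.05 s, during which the arm holds its last target. There are 200 camera calls.

### The job

Get the kettle ready to pour: with one fingertip, push the kettle's handle sideways to turn it on its swivel stand until the spout points squarely at the tea glass that stands on the orange saucer. Then press the red thumb lever fully down with the fingertip so the spout cover flips open and stays open, and let go with the kettle still pointing at that glass. Push gently: do not grip or lift anything, and leave the glasses, saucer, sugar jar and tongs where they are.

Things in the scene. Friction and masses are not known exactly. Their poses are not given: they have to be found in the camera images.
- kettle (a joint): Swivel of the kettle on its stand, rad, about the vertical; grows counter-clockwise seen from above; travel -2.6 to 2.6, 1.6 to 2.05 at the start (spout roughly to the robot's left, so every glass is reached by turning clockwise). 0 is the stand's forward direction, which varies: use point kettle_axis for the true one. Friction 0.25 N m; it does not coast, stays where left, cannot be lifted off.
- stand: Round black swivel stand under the kettle, 156 mm across, 18 mm high, fixed to the counter; carries the kettle with its handle, lever and cover. Origin at the centre of its underside, on the turning axis.
- kettle_axis (a point): Point on the aluminium kettle's vertical turning axis, at counter height. Turns with the kettle: x points level from the axis along the spout, z up; the handle is on the -x side. Kettle body at most 144 mm across, shoulder 132 mm above the counter, black lid knob up to 163 mm high on the axis.
- handle_grip (a point): Middle of the black handle's level grip bar, 134 mm above the counter, 105 mm from the axis, away from the spout. The bar is a spoke: from 50 to 128 mm from the axis, 18 mm wide, 122 to 146 mm above the counter, free below and beside; a 14 mm round bar bends down from its outer end. Push it sideways; a tip 120 to 125 mm above the counter keeps most gripper bodies above the lever.
- spout_tip (a point): Mouth of the spout, 113 mm from the axis on the +x side of kettle_axis and 137 mm above the counter; spout 30 mm thick. The round steel spout cover, 35 mm across, lies over it.
- thumb_lever (a joint): Thumb lever on top of the handle, rad: 0 raised, grows as its pad is pressed down, stops at 0.45 fully down. Pivot 56 mm from the axis on the handle side, 153 mm above the counter. About 3 N at the pad moves it; no return spring, friction keeps it where it is left. It is linked to the spout cover.
- lever_pad (a point): Middle of the top of the lever's red thumb pad, 26 by 26 mm. Raised: about 92 mm from the axis, 175 mm above the counter. Fully down: 98 mm from the axis, 157 mm above the counter. It turns with the lever and the kettle.
- spout_cover (a joint): Hinge of the steel cover over the spout, rad: 0 shut, grows as it opens, 1.2 with the lever fully down (2.67 times the lever's angle). Starts shut.
- glass_saucer: A tulip-shaped tea glass of clear glass with a thin brass band, 90 mm tall, 58 mm across, loose, open at the top; origin at the centre of its underside, z up. This is the glass that stands in the middle of the orange saucer: the one to point at. The three places in the row at the far side of the counter are dealt anew each run.
- saucer: Orange ceramic saucer, 112 mm across, 12 mm thick with a flat top, loose, under that glass; origin at the centre of its underside.
- glass_b: A tulip-shaped tea glass of clear glass with a thin brass band, 90 mm tall, 58 mm across, loose, open at the top; origin at the centre of its underside, z up. Stands straight on the counter in the same row.
- glass_c: A tulip-shaped tea glass of clear glass with a thin brass band, 90 mm tall, 58 mm across, loose, open at the top; origin at the centre of its underside, z up. Stands straight on the counter in the same row.
- jar: Round screw-top glass sugar jar with a grey steel lid, 76 mm across, 100 mm tall, loose; origin at the centre of its underside. It and the tongs stand to the left and right of the kettle, either way round.
- tongs: Stainless sugar tongs lying flat on the counter, about 130 by 50 mm, 8 mm high, loose; origin about the middle, on the underside, x along the length.
Not all that is in view belongs to the job. There is more than one size of the saucer; the one meant has the size given above.

How it is judged (in metres and radians):
On the way, in this order (a step that is already met when the one before it is completed fails the run):
1. the kettle is turned and rests with the spout pointing at the glass on the orange saucer (y of glass_saucer in the frame of kettle_axis between -0.022 and 0.022 m and x of glass_saucer in the frame of kettle_axis above 0.1 m and velocity of joint kettle between -0.06 and 0.06 rad/s), for 0.2 s.
2. the thumb lever is pressed down and the spout cover is open (value of joint spout_cover above 0.9 rad and value of joint thumb_lever above 0.34 rad and y of glass_saucer in the frame of kettle_axis between -0.022 and 0.022 m and x of glass_saucer in the frame of kettle_axis above 0.1 m), for 0.2 s.
At the end, for the whole second after the job is handed in: The line of the spout passes within 22 mm of the middle of the glass on the orange saucer, the kettle is at rest, the thumb lever is past 0.34 rad and the spout cover past 0.9 rad, the glass still stands on its saucer, and glasses, saucer, jar and tongs are upright within 15 mm of where they began (all of step 2 and velocity of joint kettle between -0.06 and 0.06 rad/s and z of glass_saucer in the frame of saucer above 0.008 m and distance of each of glass_saucer, saucer, glass_b, glass_c, jar, tongs from where it was at the start of the episode below 0.015 m and angle between each of glass_saucer, saucer, glass_b, glass_c, jar, tongs's own z axis and vertical below 0.15 rad); the robot touches nothing.
It fails at once if a glass, the saucer, the jar or the tongs is moved more than 20 mm, tipped or lifted (distance of any of glass_saucer, saucer, glass_b, glass_c, jar, tongs from where it was at the start of the episode above 0.02 m or angle between any of glass_saucer, saucer, glass_b, glass_c, jar, tongs's own z axis and vertical above 0.3 rad).
It fails at once if the kettle, its handle or its lever is gripped, or pushed with more than 35 N (contact force between the fingers and stand above 35 N).
It fails at once if the kettle is swung round roughly (faster than 2.5 rad/s) (velocity of joint kettle above 2.5 rad/s or velocity of joint kettle below -2.5 rad/s).
It also fails if it takes over 48 s, if anything falls off the work surface, if the arm or the gripper's body presses on something with over 40 N, if the wrist force passes 120 N, or if a joint passes its speed limit or range.

## Working session

There is one attempt and no reset: what is moved stays moved. The work goes in short steps, Python scripts to look and compute and a tool call to move; the robot and the scene stay as the last step left them, time stands still between calls to the robot, and variables do not carry over. Pictures are saved under pics/ and viewed, at most 10 in all, crops included, and the job is handed in when it is done.

Besides the shell and the picture viewer there is one more tool, called in YAML: its name, and indented under it one key for each argument. servo_tool: Moves the arm, as the interface text tells. Its arguments: {"type":"object","properties":{"rows":{"type":"array"},"jaw":{"type":"number"},"force":{"type":"number"}},"required":["rows"]}

```bash
mkdir -p pics; ls; cat > h.py <<'E'
import numpy as np, cv2
from rig import monitor, imaging, manip
def grab(n,f):
    d=imaging.grab_frame(n); cv2.imwrite(f,d["pixels"]); return d
def ray(d,u,v):
    p=np.array([(u-d["cx"])/d["fx"],(v-d["cy"])/d["fy"]]); q=p.copy()
    for _ in range(30): q=p/(1+d["k1"]*(q@q))
    return np.array(d["rotation"])@np.array([*q,1.0])
def at(d,u,v,z):
    r=ray(d,u,v); c=np.array(d["position"]); return c+r*(z-c[2])/r[2]
def proj(d,P):
    c=np.array(d["rotation"]).T@(np.array(P,float)-np.array(d["position"])); s=c[:2]/c[2]
    s=s*(1+d["k1"]*(s@s)); return np.array([d["fx"]*s[0]+d["cx"],d["fy"]*s[1]+d["cy"]])
E
python3 - <<'E'
from h import *
import pickle
D={n:grab(n,f"pics/{n}0.png") for n in("scene","top")}
pickle.dump(D,open("d0.pkl","wb"))
for n,d in D.items(): print(n,d["fx"],d["k1"],d["position"],np.round(d["rotation"],3).tolist())
s=monitor.read_state(); print(s, manip.pinch_z)
E
```

```text
pics
scene 438.7145965423128 -0.04049251543796998 [1385.02978374  203.69741878  668.75675917] [-2.164, -0.016, 1.859]
top 624.9770310027121 0.07189260748205459 [ 334.10218713  -16.76902314 1411.77297305] [-2.918, -0.001, -1.577]
{'time': 0.1, 'qpos': array([ 1.22300493e+00,  3.20222668e-01,  1.56556295e+00,  1.19670894e-06,
        1.25741392e+00, -2.00097627e-02]), 'joint_velocities': array([ 0.00015263, -0.00175432, -0.00320921,  0.00056572,  0.00104748,
       -0.00013995]), 'joint_torque': array([ 8.39362910e-04, -4.16413307e+01, -2.34706128e+01, -2.34754219e-05,
        4.87088066e-03, -2.82089957e-06]), 'tool_pos': array([184.97370161, 543.97639171, 230.56709063]), 'eef_rot': array([-3.13998612e+00, -3.32887718e-05,  2.81381062e+00]), 'wrist_force': array([ 0.50643   ,  0.13551356, -0.69784976]), 'wrist_torque': array([ 0.02899324, -0.00354228, -0.00368076]), 'grasp_force': 0.0, 'opening': 85.31156501839598} -18.700000000000003
```

View pics/top0.png

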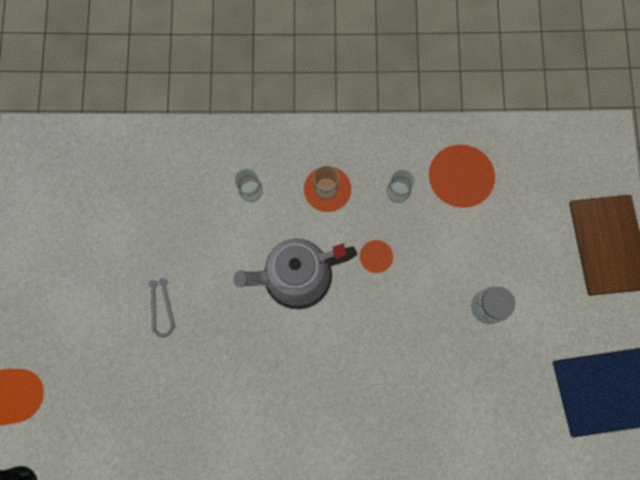

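View pics/scene0.png

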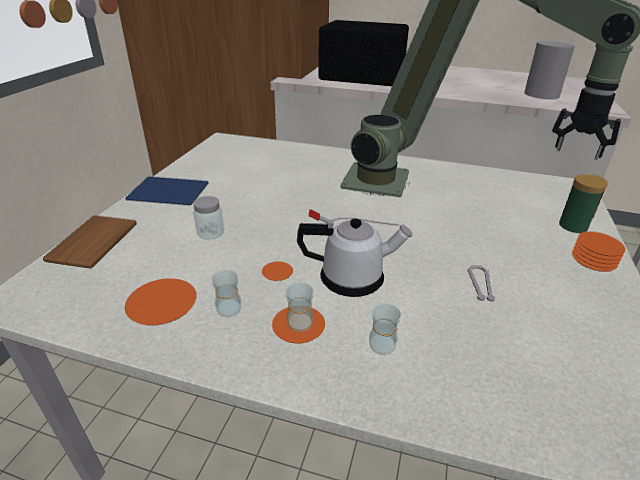

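The top view shows orange discs at (462,176) large and bare, (328,189) medium with a glass in it, (377,256) small and bare, and a stack at (15,397). The glasses are at (249,186), (327,183) and (400,187). The kettle axis is near (298,272), with the handle to the right at (345,252) and the spout to the left at (242,279). I choose the disc at (328,189) and will check it with a crop and its size.

```bash
sed -i 's/^from rig/from scipy.spatial.transform import Rotation as Ro\nfrom rig/; s/np.array(d\["rotation"\])/Rm(d)/g' h.py; echo 'def Rm(d):
    r=np.array(d["rotation"]); return r if r.ndim==2 else Ro.from_rotvec(r).as_matrix()' >>h.py
python3 - <<'E'
from h import *
import pickle
D=pickle.load(open("d0.pkl","rb"))
for n,d in D.items():
    im=d["pixels"]; hsv=cv2.cvtColor(im,cv2.COLOR_BGR2HSV)
    m=cv2.inRange(hsv,(4,150,100),(16,255,255))
    k,lab,st,c=cv2.connectedComponentsWithStats(m)
    for i in range(1,k):
        if st[i,4]<100: continue
        cs,_=cv2.findContours((lab==i).astype('uint8'),0,2)
        P=np.array([at(d,u,v,12 if st[i,4]>0 else 0)[:2] for u,v in cv2.convexHull(cs[0])[:,0]]).astype('f4')
        print(n,c[i].round(),"circ",[np.round(x,1) for x in cv2.minEnclosingCircle(P)])
    r=cv2.inRange(hsv,(0,150,60),(3,255,255))|cv2.inRange(hsv,(172,150,60),(180,255,255))
    k,lab,st,c=cv2.connectedComponentsWithStats(r)
    for i in range(1,k):
        if st[i,4]>20: print(n,"red",c[i],st[i],at(d,*c[i],175))
d=D["top"]
print("knob",at(d,295,264,163),"spout",at(d,241,278.5,137),"handle end",at(d,354,252,134))
print("jar",at(d,497,303,100),"glasses rims",at(d,246,176,90),at(d,326,172,102),at(d,401,178,90),"tongs",at(d,162,307,4))
a=cv2.resize(D["top"]["pixels"][150:310,220:420],None,fx=3,fy=3)
b=cv2.resize(D["scene"]["pixels"][190:350,260:440],None,fx=3,fy=3)[:, :180]
cv2.imwrite("pics/crop.png",np.hstack([a,b]))
E
```

```text
scene [598. 251.] circ [array([622.5, 477.9]), np.float64(71.3)]
scene [277. 271.] circ [array([-38156.1,   5079.2]), np.float64(31301.2)]
scene [160. 301.] circ [array([5394.4,  142.9]), np.float64(1489.6)]
scene [297. 328.] circ [array([-6153.1,   289.3]), np.float64(3776.7)]
scene red [314.01515152 214.56060606] [309 210  11  10  66] [-3544.18816865  1561.59143408   175.        ]
top [461. 176.] circ [array([4008.9, -203.1]), np.float64(537.2)]
top [328. 194.] circ [array([2493.2, -231.9]), np.float64(173.6)]
top [376. 256.] circ [array([2968.9, -575. ]), np.float64(165.7)]
top [ 19. 395.] circ [array([1175.9, -706. ]), np.float64(80.3)]
top red [339.07964602 251.24778761] [334 245  12  13 113] [2352.1870934 -454.8987043  175.       ]
knob [2084.66790839 -473.05664543  163.        ] spout [1831.70552278 -492.74147781  137.        ] handle end [2537.21773614 -485.63752888  134.        ]
jar [ 4676.24936639 -1099.48458996   100.        ] glasses rims [1879.06071972 -170.20113413   90.        ] [2325.72232883 -157.24202787  102.        ] [2986.40648076 -188.91177881   90.        ] tongs [1630.37948696 -578.04587336    4.        ]
```

View pics/crop.png

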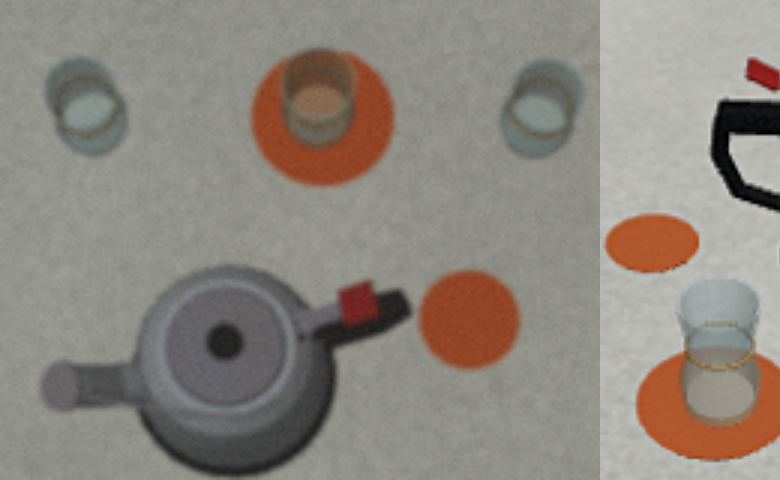

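The crop confirms the choice: a glass stands on the medium orange disc, and the other two glasses stand on bare counter. The camera rotation is rpy, so I'm fixing that in the helper.

```bash
sed -i "s/Ro.from_rotvec(r)/Ro.from_euler('xyz',r)/" h.py
python3 - <<'E'
from h import *
import pickle
D=pickle.load(open("d0.pkl","rb"))
for n,d in D.items():
    im=d["pixels"]; hsv=cv2.cvtColor(im,cv2.COLOR_BGR2HSV)
    m=cv2.inRange(hsv,(4,150,100),(16,255,255))
    k,lab,st,c=cv2.connectedComponentsWithStats(m)
    for i in range(1,k):
        if st[i,4]<100: continue
        cs,_=cv2.findContours((lab==i).astype('uint8'),0,2)
        P=np.array([at(d,u,v,12)[:2] for u,v in cv2.convexHull(cs[0])[:,0]]).astype('f4')
        e=cv2.fitEllipse(P); print(n,c[i].round(),"ell",np.round(e[0],1),np.round(e[1],1))
    r=cv2.inRange(hsv,(0,150,60),(3,255,255))|cv2.inRange(hsv,(172,150,60),(180,255,255))
    k,lab,st,c=cv2.connectedComponentsWithStats(r)
    for i in range(1,k):
        if st[i,4]>20: print(n,"red",c[i],st[i],at(d,*c[i],175))
d=D["top"]
print("knob",at(d,295,264,163),"spout",at(d,241,278.5,137),"handle end",at(d,354,252,134))
print("scene knob",at(D["scene"],355.5,223,160))
print("jar",at(d,497,303,100),"glasses rims",at(d,246,176,90),at(d,326,172,102),at(d,401,178,90),"tongs",at(d,162,307,4))
# dark stand: fit lower rim circle
g=cv2.cvtColor(d["pixels"],cv2.COLOR_BGR2GRAY)
m=((g<70)*255).astype('uint8'); m[:, :255]=0;m[:,345:]=0;m[:268]=0;m[320:]=0
cs,_=cv2.findContours(m,0,1); c=max(cs,key=len)[:,0]
from scipy.optimize import least_squares
# bottom outline in world z=18, keep pixels lower half
P=np.array([at(d,u,v,18)[:2] for u,v in cv2.convexHull(c)[:,0] if v>285])
f=lambda p:np.hypot(*(P-p).T)-78
s=least_squares(f,[400,0],loss='soft_l1'); print("stand",s.x,np.abs(s.fun).mean(),len(P))
E
```

```text
scene [598. 251.] ell [256.2 658.3] [131.2 208.5]
scene [277. 271.] ell [ 601.2 -131.4] [72.4 74.4]
scene [160. 301.] ell [ 780.2 -339.2] [152.1 153.4]
scene [297. 328.] ell [755.7 -23.1] [109.  109.9]
scene red [314.01515152 214.56060606] [309 210  11  10  66] [582.02105554 -43.63035795 175.        ]
top [461. 176.] ell [ 785.3 -337.1] [150.1 150.5]
top [328. 194.] ell [755.  -23.3] [106.1 107.6]
top [376. 256.] ell [ 594.7 -133.6] [72.  72.7]
top [ 19. 395.] ell [299.  651.9] [114.1 133.9]
top red [339.07964602 251.24778761] [334 245  12  13 113] [574.49836551 -45.82989717 175.        ]
knob [551.05015534  43.40304717 163.        ] spout [526.10123401 155.26028289 137.        ] handle end [580.7070178  -77.82157059 134.        ]
scene knob [564.25412279  47.46713474 160.        ]
jar [ 477.59045627 -375.70766672  100.        ] glasses rims [761.50436274 156.10963181  90.        ] [766.0093798  -20.65370442 102.        ] [ 755.05845088 -186.26313623   90.        ] tongs [483.32107584 347.38375705   4.        ]
stand [555.24764428  44.10635203] 0.8012013753303933 16
```

servo_tool:
  rows:
    - {"x": 2,"y": -3,"roll": -0.05}
    - {"x": 4.5,"y": -6.4,"roll": -0.11}
    - {"x": 7,"y": -10,"roll": -0.17}
    - {"x": 10,"y": -14,"roll": -0.24}
    - {"x": 13,"y": -18.4,"roll": -0.31}
    - {"x": 16,"y": -22.6,"roll": -0.38}
    - {"x": 19,"y": -26.9,"roll": -0.45}
    - {"x": 22,"y": -31,"roll": -0.52}
    - {"x": 25,"y": -35.4,"roll": -0.59}
    - {"x": 28,"y": -39.6,"roll": -0.66}
    - {"x": 31,"y": -43.9,"roll": -0.73}
    - {"x": 34,"y": -48,"roll": -0.81}
    - {"x": 37,"y": -52.4,"roll": -0.88}
    - {"x": 40,"y": -56.6,"roll": -0.95}
    - {"x": 42,"y": -59.4,"roll": -1.0}
    - {"x": 42.9,"y": -60.7,"roll": -1.02}
    - {"x": 42.9,"y": -60.7,"roll": -1.02}
    - {"x": 42.9,"y": -60.7,"roll": -1.02}
  jaw: 0
  force: 20

```text
invalid input at $.rows[0]: expected keys x, y, z, roll
```

servo_tool:
  rows:
    - {"x": 2,"y": -3,"z": 0,"roll": -0.05}
    - {"x": 4.5,"y": -6.4,"z": 0,"roll": -0.11}
    - {"x": 7,"y": -10,"z": 0,"roll": -0.17}
    - {"x": 10,"y": -14,"z": 0,"roll": -0.24}
    - {"x": 13,"y": -18.4,"z": 0,"roll": -0.31}
    - {"x": 16,"y": -22.6,"z": 0,"roll": -0.38}
    - {"x": 19,"y": -26.9,"z": 0,"roll": -0.45}
    - {"x": 22,"y": -31,"z": 0,"roll": -0.52}
    - {"x": 25,"y": -35.4,"z": 0,"roll": -0.59}
    - {"x": 28,"y": -39.6,"z": 0,"roll": -0.66}
    - {"x": 31,"y": -43.9,"z": 0,"roll": -0.73}
    - {"x": 34,"y": -48,"z": 0,"roll": -0.81}
    - {"x": 37,"y": -52.4,"z": 0,"roll": -0.88}
    - {"x": 40,"y": -56.6,"z": 0,"roll": -0.95}
    - {"x": 42,"y": -59.4,"z": 0,"roll": -1.0}
    - {"x": 42.9,"y": -60.7,"z": 0,"roll": -1.02}
    - {"x": 42.9,"y": -60.7,"z": 0,"roll": -1.02}
    - {"x": 42.9,"y": -60.7,"z": 0,"roll": -1.02}
  jaw: 0
  force: 20

```text
time: 1.9
tool_pos: [613.6, -62.6, 230.6]
eef_rot: [-3.14, -0.001, 1.793]
wrist_force: [-0.3, 0.2, 0.4]
opening: -0.0
grasp_force: 0.0
```

servo_tool:
  rows:
    - {"x": 0,"y": 0,"z": -1.5,"roll": 0}
    - {"x": 0,"y": 0,"z": -3,"roll": 0}
    - {"x": 0,"y": 0,"z": -4.5,"roll": 0}
    - {"x": 0,"y": 0,"z": -6,"roll": 0}
    - {"x": 0,"y": 0,"z": -7.5,"roll": 0}
    - {"x": 0,"y": 0,"z": -9,"roll": 0}
    - {"x": 0,"y": 0,"z": -10,"roll": 0}
    - {"x": 0,"y": 0,"z": -10.9,"roll": 0}
    - {"x": 0,"y": 0,"z": -10.9,"roll": 0}

```text
time: 2.8
tool_pos: [613.6, -63.2, 121.9]
eef_rot: [-3.14, 0.002, 1.796]
wrist_force: [-0.7, -2.6, -0.8]
opening: -0.2
grasp_force: 0.0
```

```bash
python3 - <<'E'
from h import *
d=grab("scene","pics/s1.png"); e=grab("top","pics/t1.png")
a=cv2.resize(d["pixels"][150:340,250:430],None,fx=2.2,fy=2.2); b=cv2.resize(e["pixels"][150:340,220:400],None,fx=2.2,fy=2.2)
cv2.imwrite("pics/c1.png",np.hstack([a,b]))
E
```

```text
(no output)
```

View pics/c1.png

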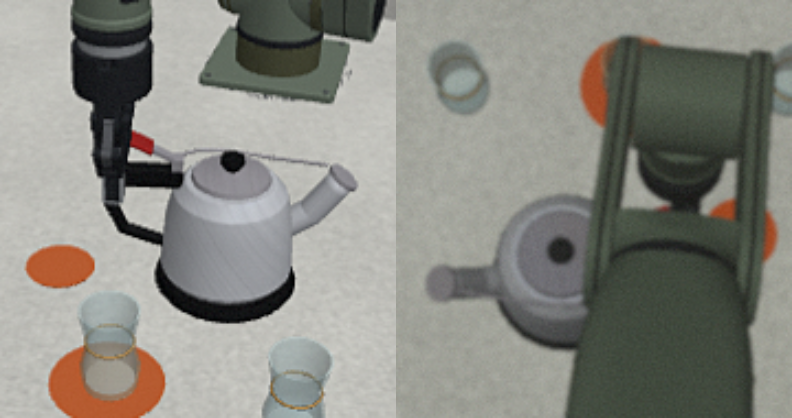

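```bash
cat >> h.py <<'E'
def pose(phi,t,A=(553,44),r=118):
    return np.array([A[0]+r*np.cos(phi)-t*np.sin(phi),A[1]+r*np.sin(phi)+t*np.cos(phi)])
def table(phis,t,p0,phi0):
    for f in phis: print(f'{{"x": {(pose(f,t)-p0)[0]/10:.1f}, "y": {(pose(f,t)-p0)[1]/10:.1f}, "z": 0, "roll": {f-phi0:.2f}}}',end=", ")
    print()
E
python3 - <<'E'
from h import *
p=np.array([613.6,-62.9]); f0=-1.345
for t in(33,30,28,26,24): table([f0],t,p,f0)
table(f0-np.arange(1,16)*.06,24,p,f0)
f1=f0-.9; table(f1-np.arange(1,20)*.06,24,pose(f1,24),f1)
E
```

```text
{"x": -0.2, "y": -0.1, "z": 0, "roll": 0.00}, 
{"x": -0.5, "y": -0.1, "z": 0, "roll": 0.00}, 
{"x": -0.7, "y": -0.2, "z": 0, "roll": 0.00}, 
{"x": -0.9, "y": -0.2, "z": 0, "roll": 0.00}, 
{"x": -1.1, "y": -0.3, "z": 0, "roll": 0.00}, 
{"x": -1.7, "y": -0.6, "z": 0, "roll": -0.06}, {"x": -2.4, "y": -0.8, "z": 0, "roll": -0.12}, {"x": -3.1, "y": -1.0, "z": 0, "roll": -0.18}, {"x": -3.8, "y": -1.1, "z": 0, "roll": -0.24}, {"x": -4.5, "y": -1.3, "z": 0, "roll": -0.30}, {"x": -5.3, "y": -1.3, "z": 0, "roll": -0.36}, {"x": -6.0, "y": -1.4, "z": 0, "roll": -0.42}, {"x": -6.7, "y": -1.3, "z": 0, "roll": -0.48}, {"x": -7.4, "y": -1.3, "z": 0, "roll": -0.54}, {"x": -8.1, "y": -1.2, "z": 0, "roll": -0.60}, {"x": -8.8, "y": -1.0, "z": 0, "roll": -0.66}, {"x": -9.5, "y": -0.8, "z": 0, "roll": -0.72}, {"x": -10.2, "y": -0.6, "z": 0, "roll": -0.78}, {"x": -10.9, "y": -0.3, "z": 0, "roll": -0.84}, {"x": -11.6, "y": -0.0, "z": 0, "roll": -0.90}, 
{"x": -0.6, "y": 0.3, "z": 0, "roll": -0.06}, {"x": -1.2, "y": 0.7, "z": 0, "roll": -0.12}, {"x": -1.8, "y": 1.2, "z": 0, "roll": -0.18}, {"x": -2.4, "y": 1.6, "z": 0, "roll": -0.24}, {"x": -2.9, "y": 2.1, "z": 0, "roll": -0.30}, {"x": -3.4, "y": 2.6, "z": 0, "roll": -0.36}, {"x": -3.9, "y": 3.2, "z": 0, "roll": -0.42}, {"x": -4.3, "y": 3.7, "z": 0, "roll": -0.48}, {"x": -4.7, "y": 4.3, "z": 0, "roll": -0.54}, {"x": -5.1, "y": 5.0, "z": 0, "roll": -0.60}, {"x": -5.4, "y": 5.6, "z": 0, "roll": -0.66}, {"x": -5.7, "y": 6.3, "z": 0, "roll": -0.72}, {"x": -5.9, "y": 7.0, "z": 0, "roll": -0.78}, {"x": -6.2, "y": 7.7, "z": 0, "roll": -0.84}, {"x": -6.3, "y": 8.4, "z": 0, "roll": -0.90}, {"x": -6.4, "y": 9.1, "z": 0, "roll": -0.96}, {"x": -6.5, "y": 9.8, "z": 0, "roll": -1.02}, {"x": -6.5, "y": 10.5, "z": 0, "roll": -1.08}, {"x": -6.5, "y": 11.2, "z": 0, "roll": -1.14},
```

servo_tool:
  rows:
    - {"x": -0.2,"y": -0.1,"z": 0,"roll": 0}
    - {"x": -0.5,"y": -0.1,"z": 0,"roll": 0}
    - {"x": -0.8,"y": -0.2,"z": 0,"roll": 0}
    - {"x": -1.1,"y": -0.3,"z": 0,"roll": 0}
    - {"x": -1.4,"y": -0.4,"z": 0,"roll": -0.03}
    - {"x": -1.7,"y": -0.6,"z": 0,"roll": -0.06}
    - {"x": -2.4,"y": -0.8,"z": 0,"roll": -0.12}
    - {"x": -3.1,"y": -1.0,"z": 0,"roll": -0.18}
    - {"x": -3.8,"y": -1.1,"z": 0,"roll": -0.24}
    - {"x": -4.5,"y": -1.3,"z": 0,"roll": -0.3}
    - {"x": -5.3,"y": -1.3,"z": 0,"roll": -0.36}
    - {"x": -6.0,"y": -1.4,"z": 0,"roll": -0.42}
    - {"x": -6.7,"y": -1.3,"z": 0,"roll": -0.48}
    - {"x": -7.4,"y": -1.3,"z": 0,"roll": -0.54}
    - {"x": -8.1,"y": -1.2,"z": 0,"roll": -0.6}
    - {"x": -8.8,"y": -1.0,"z": 0,"roll": -0.66}
    - {"x": -9.5,"y": -0.8,"z": 0,"roll": -0.72}
    - {"x": -10.2,"y": -0.6,"z": 0,"roll": -0.78}
    - {"x": -10.9,"y": -0.3,"z": 0,"roll": -0.84}
    - {"x": -11.6,"y": 0,"z": 0,"roll": -0.9}

```text
time: 4.9
tool_pos: [497.3, -62.6, 122.9]
eef_rot: [3.142, 0.0, 0.891]
wrist_force: [1.0, -3.4, 3.1]
opening: 0.2
grasp_force: 1.0
```

```bash
python3 - <<'E'
from h import *
d=grab("scene","pics/s2.png"); e=grab("top","pics/t2.png")
a=cv2.resize(d["pixels"][150:340,250:430],None,fx=2.2,fy=2.2); b=cv2.resize(e["pixels"][150:340,220:400],None,fx=2.2,fy=2.2)
cv2.imwrite("pics/c2.png",np.hstack([a,b]))
E
```

```text
(no output)
```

View pics/c2.png

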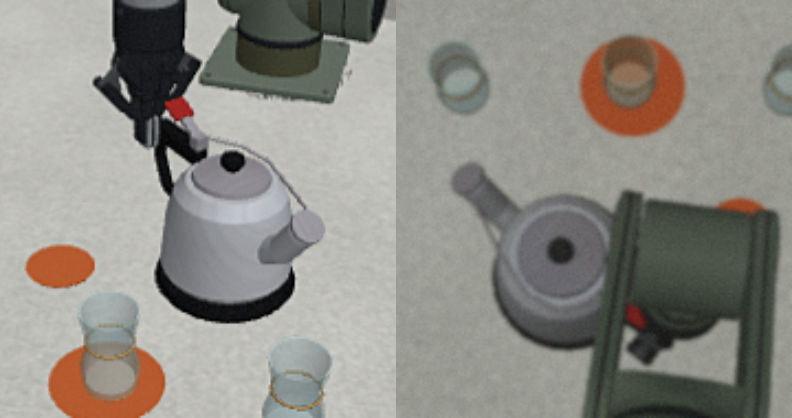

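The spout has swung to top pixel (253,232), and the fingertip is pushing properly at the outer end of the handle. I'll continue the arc.

servo_tool:
  rows:
    - {"x": -0.6,"y": 0.3,"z": 0,"roll": -0.06}
    - {"x": -1.2,"y": 0.7,"z": 0,"roll": -0.12}
    - {"x": -1.8,"y": 1.2,"z": 0,"roll": -0.18}
    - {"x": -2.4,"y": 1.6,"z": 0,"roll": -0.24}
    - {"x": -2.9,"y": 2.1,"z": 0,"roll": -0.3}
    - {"x": -3.4,"y": 2.6,"z": 0,"roll": -0.36}
    - {"x": -3.9,"y": 3.2,"z": 0,"roll": -0.42}
    - {"x": -4.3,"y": 3.7,"z": 0,"roll": -0.48}
    - {"x": -4.7,"y": 4.3,"z": 0,"roll": -0.54}
    - {"x": -5.1,"y": 5.0,"z": 0,"roll": -0.6}
    - {"x": -5.4,"y": 5.6,"z": 0,"roll": -0.66}
    - {"x": -5.7,"y": 6.3,"z": 0,"roll": -0.72}
    - {"x": -5.9,"y": 7.0,"z": 0,"roll": -0.78}
    - {"x": -6.2,"y": 7.7,"z": 0,"roll": -0.84}
    - {"x": -6.3,"y": 8.4,"z": 0,"roll": -0.9}
    - {"x": -6.3,"y": 8.4,"z": 0,"roll": -0.9}

```text
time: 6.6
tool_pos: [434.0, 22.4, 122.2]
eef_rot: [-3.14, 0.002, -0.005]
wrist_force: [-1.4, 0.4, 1.1]
opening: 0.1
grasp_force: 0.0
```

```bash
python3 - <<'E'
from h import *
d=grab("scene","pics/s3.png"); e=grab("top","pics/t3.png")
a=cv2.resize(d["pixels"][150:340,250:430],None,fx=2.2,fy=2.2); b=cv2.resize(e["pixels"][150:340,220:400],None,fx=2.2,fy=2.2)
cv2.imwrite("pics/c3.png",np.hstack([a,b]))
x=at(e,252.7,231.8,137); print("prev spout",x)
E
```

```text
prev spout [624.29112198 133.34265741 137.        ]
```

View pics/c3.png

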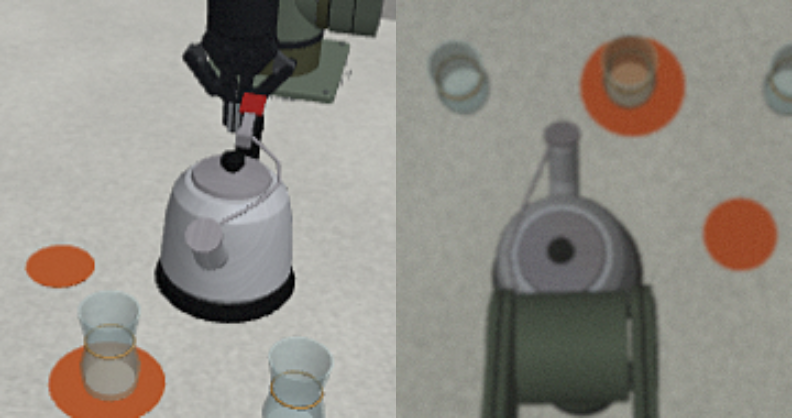

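```bash
python3 - <<'E'
from h import *
import pickle
from scipy.optimize import least_squares
e=pickle.load(open("d0.pkl","rb"))["top"]
P=np.array([at(e,*p,140)[:2] for p in((241,278.5),(252.7,231.8),(295.5,210))])
s=least_squares(lambda c:np.hypot(*(P-c).T)-c.mean()*0-113,[553,44]); print(P,s.x,s.fun)
A=s.x
for A in (s.x,np.array([553,44])):
  print("cur",[np.arctan2(*(p-A)[::-1]) for p in P],"target",np.arctan2(-23.2-A[1],755.3-A[0]))
f=-3.145; table(f-np.arange(1,8)*.05,24,pose(f,24),f)
E
```

```text
[[525.64939109 154.85543596]
 [623.60820289 132.98939055]
 [670.12432358  44.07028777]] [555.80852062  44.5886836 ] [ 1.31679566 -1.5931694   1.31697835]
cur [np.float64(1.8377773609459551), np.float64(0.9165297666639983), np.float64(-0.00453473854518615)] target -0.32756586613320715
cur [np.float64(1.8126885815761673), np.float64(0.9000650261190238), np.float64(0.0006001124347932519)] target -0.32071213317072284
{"x": -0.1, "y": 0.6, "z": 0, "roll": -0.05}, {"x": -0.2, "y": 1.2, "z": 0, "roll": -0.10}, {"x": -0.2, "y": 1.8, "z": 0, "roll": -0.15}, {"x": -0.2, "y": 2.4, "z": 0, "roll": -0.20}, {"x": -0.2, "y": 3.0, "z": 0, "roll": -0.25}, {"x": -0.2, "y": 3.6, "z": 0, "roll": -0.30}, {"x": -0.1, "y": 4.2, "z": 0, "roll": -0.35},
```

servo_tool:
  rows:
    - {"x": -0.1,"y": 0.4,"z": 0,"roll": -0.03}
    - {"x": -0.1,"y": 0.8,"z": 0,"roll": -0.07}
    - {"x": -0.2,"y": 1.2,"z": 0,"roll": -0.1}
    - {"x": -0.2,"y": 1.8,"z": 0,"roll": -0.15}
    - {"x": -0.2,"y": 2.4,"z": 0,"roll": -0.2}
    - {"x": -0.2,"y": 3.0,"z": 0,"roll": -0.25}
    - {"x": -0.2,"y": 3.4,"z": 0,"roll": -0.28}
    - {"x": -0.2,"y": 3.7,"z": 0,"roll": -0.31}
    - {"x": -0.15,"y": 3.85,"z": 0,"roll": -0.32}
    - {"x": -0.15,"y": 3.85,"z": 0,"roll": -0.32}
    - {"x": -0.15,"y": 3.85,"z": 0,"roll": -0.32}
    - {"x": -0.15,"y": 3.85,"z": 0,"roll": -0.32}
    - {"x": -0.3,"y": 3.4,"z": 0,"roll": -0.32}
    - {"x": -0.5,"y": 2.8,"z": 0,"roll": -0.32}
    - {"x": -0.7,"y": 2.3,"z": 0,"roll": -0.32}
    - {"x": -0.7,"y": 2.3,"z": 0,"roll": -0.32}

```text
time: 8.3
tool_pos: [428.4, 43.7, 122.4]
eef_rot: [3.141, -0.001, -0.327]
wrist_force: [-2.3, -1.4, -0.3]
opening: -0.1
grasp_force: 0.0
```

```bash
python3 - <<'E'
from h import *
d=grab("scene","pics/s4.png"); e=grab("top","pics/t4.png")
a=cv2.resize(d["pixels"][150:340,250:430],None,fx=2.2,fy=2.2); b=cv2.resize(e["pixels"][150:340,220:400],None,fx=2.2,fy=2.2)
cv2.imwrite("pics/c4.png",np.hstack([a,b]))
u=cv2.cvtColor(d["pixels"],cv2.COLOR_BGR2HSV)
r=cv2.inRange(u,(0,150,60),(3,255,255))|cv2.inRange(u,(172,150,60),(180,255,255)); r[:150]=0;r[340:]=0;r[:,:250]=0;r[:,430:]=0
c=np.argwhere(r).mean(0)[::-1]; print(c,r.sum()/255,at(d,*c,175))
E
```

```text
[375.5625     199.39583333] 96.0 [469.37246073  73.54803057 175.        ]
```

View pics/c4.png

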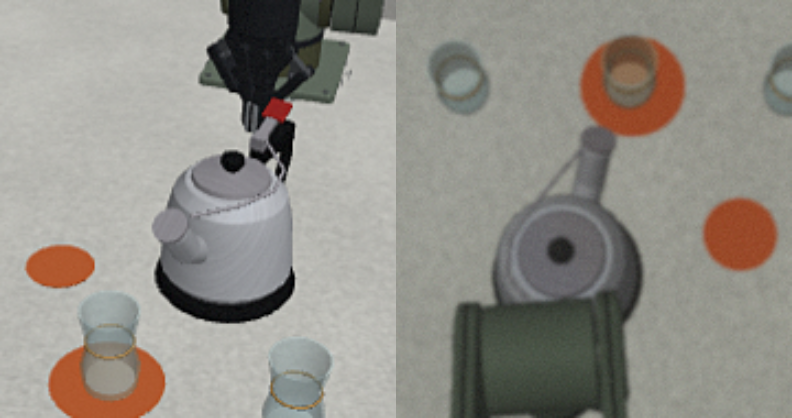

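```bash
python3 - <<'E'
from h import *
import pickle
e=pickle.load(open("d0.pkl","rb"))["top"]
for p in((311.8,213.2),(311.8,211)):
  x=at(e,*p,140)[:2]
  for A in ((553,44),(555.8,44.6)): 
    a=np.arctan2(*(x-A)[::-1]); v=np.array([755.3,-23.2])-A
    print(x,a,"lateral miss",np.cos(a)*v[1]-np.sin(a)*v[0])
E
```

```text
[662.99671868   9.8076945 ] -0.301379513560996 lateral miss -4.120863354721614
[662.99671868   9.8076945 ] -0.3138384272818643 lateral miss -2.900337732822642
[667.77104885   9.80383267] -0.28957606798908236 lateral miss -6.6361793581177295
[667.77104885   9.80383267] -0.30129924825460114 lateral miss -5.541872569907568
```

servo_tool:
  rows:
    - {"x": 0,"y": 0,"z": 2,"roll": 0}
    - {"x": 0,"y": 0,"z": 4,"roll": 0}
    - {"x": 0,"y": 0,"z": 6,"roll": 0}
    - {"x": 0,"y": 0,"z": 8.3,"roll": 0}
    - {"x": 1,"y": 1,"z": 8.3,"roll": 0}
    - {"x": 2,"y": 2,"z": 8.3,"roll": 0}
    - {"x": 3.5,"y": 3,"z": 8.3,"roll": 0}
    - {"x": 3.5,"y": 3,"z": 7.5,"roll": 0}
    - {"x": 3.5,"y": 3,"z": 6.8,"roll": 0}
    - {"x": 3.5,"y": 3,"z": 6.3,"roll": 0}
    - {"x": 3.5,"y": 3,"z": 6.3,"roll": 0}

```text
time: 9.5
tool_pos: [461.8, 74.1, 183.9]
eef_rot: [3.14, 0.003, -0.326]
wrist_force: [1.2, 0.1, 0.3]
opening: -0.1
grasp_force: 0.0
```

servo_tool:
  rows:
    - {"x": 0,"y": 0,"z": -0.3,"roll": 0}
    - {"x": 0,"y": 0,"z": -0.6,"roll": 0}
    - {"x": 0,"y": 0,"z": -0.9,"roll": 0}
    - {"x": 0,"y": 0,"z": -1.2,"roll": 0}
    - {"x": 0,"y": 0,"z": -1.5,"roll": 0}
    - {"x": 0,"y": 0,"z": -1.8,"roll": 0}
    - {"x": 0,"y": 0,"z": -2.1,"roll": 0}
    - {"x": 0,"y": 0,"z": -2.4,"roll": 0}
    - {"x": 0,"y": 0,"z": -2.4,"roll": 0}

```text
time: 10.4
tool_pos: [463.0, 74.3, 160.7]
eef_rot: [3.141, 0.0, -0.326]
wrist_force: [0.1, -0.0, 0.3]
opening: 0.1
grasp_force: 0.0
```

servo_tool:
  rows:
    - {"x": 0,"y": 0,"z": -0.1,"roll": 0}
    - {"x": 0,"y": 0,"z": -0.2,"roll": 0}
    - {"x": 0,"y": 0,"z": -0.3,"roll": 0}
    - {"x": 0,"y": 0,"z": -0.3,"roll": 0}

```text
time: 10.8
tool_pos: [463.1, 74.4, 158.2]
eef_rot: [3.141, 0.0, -0.326]
wrist_force: [-0.8, 1.4, 1.6]
opening: -0.1
grasp_force: 0.5
```

```bash
python3 - <<'E'
from h import *
d=grab("scene","pics/s5.png"); e=grab("top","pics/t5.png")
a=cv2.resize(d["pixels"][150:340,250:430],None,fx=2.2,fy=2.2); b=cv2.resize(e["pixels"][150:340,220:400],None,fx=2.2,fy=2.2)
cv2.imwrite("pics/c5.png",np.hstack([a,b]))
print(monitor.read_state()["wrist_force"])
E
```

```text
[-0.3800882  -0.23950921  0.19852403]
```

View pics/c5.png

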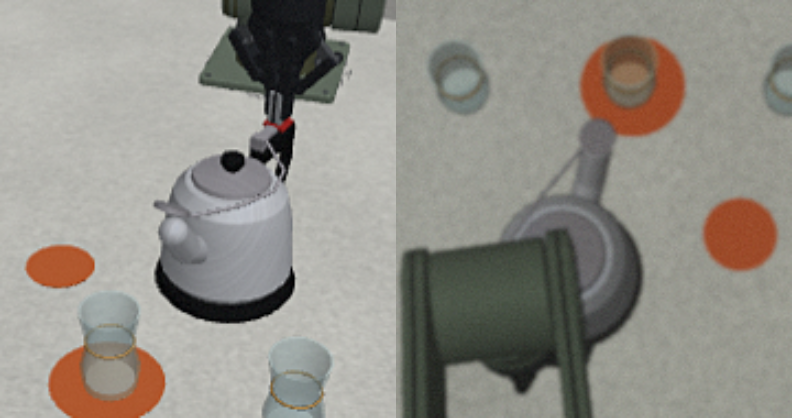

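The cover is lifting at crop (180,207) and the spout is still aimed at the glass. I'll press to the stop.

servo_tool:
  rows:
    - {"x": 0,"y": 0,"z": -0.1,"roll": 0}
    - {"x": 0,"y": 0,"z": -0.15,"roll": 0}
    - {"x": 0,"y": 0,"z": -0.2,"roll": 0}
    - {"x": 0,"y": 0,"z": -0.2,"roll": 0}
    - {"x": 0,"y": 0,"z": -0.2,"roll": 0}

```text
time: 11.4
tool_pos: [463.1, 74.4, 156.9]
eef_rot: [-3.142, -0.0, -0.326]
wrist_force: [-1.0, -0.1, 5.9]
opening: -0.2
grasp_force: 2.8
```

servo_tool:
  rows:
    - {"x": 0,"y": 0,"z": -0.05,"roll": 0}
    - {"x": 0,"y": 0,"z": -0.1,"roll": 0}
    - {"x": 0,"y": 0,"z": -0.1,"roll": 0}
    - {"x": 0,"y": 0,"z": -0.1,"roll": 0}

```text
time: 11.8
tool_pos: [463.1, 74.4, 156.6]
eef_rot: [-3.141, -0.001, -0.326]
wrist_force: [-3.5, 0.8, 11.1]
opening: 0.1
grasp_force: 5.5
```

The lever is at its stop: the force is up to 11 N with no more travel. I'll lift straight up and retreat.

servo_tool:
  rows:
    - {"x": 0,"y": 0,"z": 0.3,"roll": 0}
    - {"x": 0,"y": 0,"z": 0.8,"roll": 0}
    - {"x": 0,"y": 0,"z": 2,"roll": 0}
    - {"x": 0,"y": 0,"z": 4,"roll": 0}
    - {"x": 0,"y": 0,"z": 6,"roll": 0}
    - {"x": -2,"y": 3,"z": 8,"roll": 0}
    - {"x": -4,"y": 7,"z": 9,"roll": 0}
    - {"x": -6,"y": 11,"z": 9,"roll": 0}
    - {"x": -8,"y": 15,"z": 9,"roll": 0}
    - {"x": -10,"y": 19,"z": 9,"roll": 0}
    - {"x": -12,"y": 23,"z": 9,"roll": 0}
    - {"x": -12,"y": 23,"z": 9,"roll": 0}

```text
time: 13.0
tool_pos: [347.1, 300.9, 245.1]
eef_rot: [-3.134, 0.01, -0.309]
wrist_force: [0.6, -0.3, 0.3]
opening: -0.3
grasp_force: 0.0
```

```bash
python3 - <<'E'
from h import *
d=grab("scene","pics/s6.png"); e=grab("top","pics/t6.png")
a=cv2.resize(d["pixels"][150:340,250:430],None,fx=2.2,fy=2.2); b=cv2.resize(e["pixels"][150:340,220:400],None,fx=2.2,fy=2.2)
cv2.imwrite("pics/c6.png",np.hstack([a,b]))
E
```

```text
(no output)
```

View pics/c6.png

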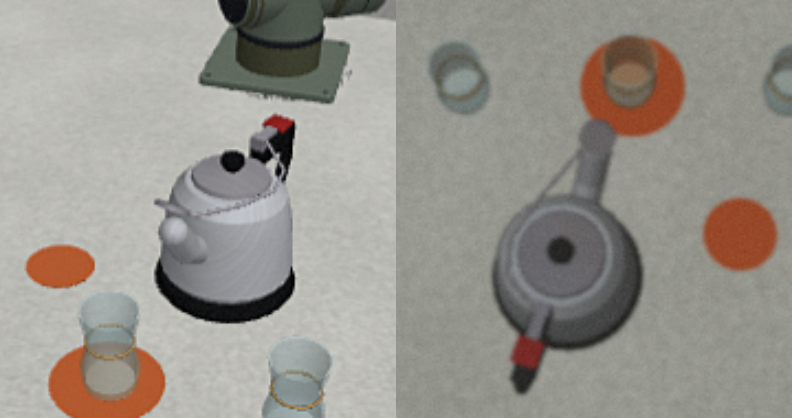

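The lever is down, the cover is open and the arm is clear. One numeric check of the aim before handing in.

```bash
python3 - <<'E'
from h import *
import pickle
e=pickle.load(open("d0.pkl","rb"))["top"]
d=cv2.imread("pics/t6.png"); u=cv2.cvtColor(d,cv2.COLOR_BGR2HSV)
r=cv2.inRange(u,(0,150,60),(3,255,255))|cv2.inRange(u,(172,150,60),(180,255,255))
r[:280]=0; r[340:]=0; r[:,:250]=0; r[:,310:]=0
c=np.argwhere(r).mean(0)[::-1]; p=at(e,*c,157)[:2]; k=at(e,295,264,163)[:2]
q=at(e,220+(523-396)/2.2,150+382/2.2,134)[:2]
for A in(k,(553,44),(555.5,44.4)):
  A=np.array(A)
  for x in(p,q):
    w=(A-x)/np.linalg.norm(A-x); v=np.array([755.3,-23.2])-A; print(x.round(1),np.arctan2(w[1],w[0]).round(3),"miss",w[0]*v[1]-w[1]*v[0])
E
```

```text
[459.3  74.1] -0.323 miss 1.6007246726218511
[434.  79.] -0.295 miss -4.247012725449515
[459.3  74.1] -0.311 miss -2.149873706313322
[434.  79.] -0.286 miss -7.341850496753729
[459.3  74.1] -0.299 miss -5.693730936859858
[434.  79.] -0.278 miss -10.248836710128728
```

Every estimate is within about 10 mm of the glass's centre, against 22 mm allowed. Handing in.

```bash
python3 -c "
from rig import manip; print(manip.close_job())"
```

```text
the job is handed in; nothing more can be done
None
```

I handed the job in after 13 s: the kettle's spout points at the glass on the orange saucer (estimated 2–10 mm off centre, 22 mm allowed), the lever was pressed to its stop and the cover is open. The arm is clear, and I saw nothing else moved; no verdict came back.

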